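# Tip the sharpening stone flat and seat it on the honing board

### The job

The blue-grey sharpening stone has been left standing on its long edge on the wooden honing board: tip it over with the fingertips, towards the board's long fence, so that it lies flat. Then push it until it sits snug against both the long fence and the short end stop, ready for honing. Only push the stone, never pick it up, and leave the mallet, the tin and the chisel beside the board where they are.

Things in the scene. Friction and masses are not known exactly. Their poses are not given: they have to be found in the camera images.
- honing_board: Light wooden board, 180 x 250 mm (its x, y), 18 mm thick, screwed down to the bench. Origin at the centre of its underside, z up, x away from the robot within 25 degrees. Two dark strips stand 12 mm above its top (30 mm above the bench): a long fence on the far side and a short end stop at the left. With the stone seated, its centre is at x +45, y +15, z +30.5 mm.
- fence_face (a point): Middle of the fence's inner face, at its top edge: board x +70, y 0, z +30 mm. The fence is 16 mm thick and runs along the board's y from -115 to +115 mm.
- stop_face (a point): Middle of the end stop's inner face, at its top edge: board x +35, y +90, z +30 mm. The stop is 16 mm thick and runs along the board's x from 0 to +70 mm.
- stone: Loose blue-grey block 50 x 150 x 25 mm (its x, y, z), 0.3 to 0.6 kg. Origin: centre of the 50 x 150 mm face that looks at the fence. At the start it stands on a 25 x 150 mm edge on the board, top 68 mm above the bench, x up, z level away from the fence, y within 6 degrees of the board's. Lying as wanted, its z points up. A level push on its upper third tips it with little sliding.
- stone_centre (a point): The centre of the stone's volume, 12.5 mm from its origin along its z.
- mallet: Bystander: mallet standing upright on its white head, 69 mm across, 230 mm tall, wooden handle up, left of the board. Origin at the centre of its underside, z up.
- tin: Bystander: round yellowish tin, 76 mm across, 32 mm high, beyond the fence. Origin at the centre of its underside, z up.
- chisel: Bystander: plain steel chisel, 21 x 200 x 12 mm (x, y, z), lying right of the board. Origin at the centre of its underside, z up.
Not all that is in view belongs to the job. Leave any green or yellow look-alike of the stone alone.

How it is judged:
By the outcome, as a careful person would: the job done as asked, in the order asked, and still so for the second after the job is handed in, with the robot touching nothing.
It also fails if it takes over 51 s, if anything falls off the work surface, if the arm or the gripper's body presses on something with over 40 N, if the wrist force passes 120 N, or if a joint passes its speed limit or range.

### The arm

A 6-joint arm with a two-finger parallel gripper is mounted at the origin on a cart in front of the work surface, level with it; the furniture and walls round the work are solid. World frame = base frame: x ahead of the robot, y to its left, z up, the work surface at z = 0. Lengths are in m, angles in rad, forces in N, time in s.
With the tool pointing down it reaches from about 0.3 to 0.875 m from the base axis. Payload 6.4 kg.
Tool frame: the origin (TCP) lies midway between the tips of the shut fingers; the grasp point (between the pads) lies 19 mm behind it (ctrl.tcp_to_grasp is the distance from the TCP to the grasp point, in m); z points along the fingers, y is the direction in which the jaws open and shut (so a half turn about z gives the same grasp; the last joint's range is limited). The gripper opens to 85 mm and grips with 20 to 120 N. Pads are 22 mm wide; open, the fingers measure 114 mm over their backs; the gripper's body (76 mm by 85 mm) begins 54 mm behind the grasp point. The pads swing forward as they close: fully open they stand 13 mm farther back than shut.
Start: joints at [1.093, 0.181, 1.607, -0, 1.354, -0.206], TCP at [0.154, 0.554, 0.231] pointing down, gripper open.
Joint ranges: [-2.99, 2.99], [-0.89, 2.07], [0.3, 2.58], [-1.14, 4.28], [0, 2.63], [-3.12, 3.12]. Speed limits (rad/s): [2.57, 2.57, 3.01, 3.14, 3.14, 3.14].

### API

Orientations are given as a unit quaternion [w, x, y, z].
In Python, from bench import monitor, imaging, order, spotter, ctrl gives the robot as it stands.
- The arm moves only by the shell command python3 -m pendant 'ROWS'. ROWS is JSON, a list that holds one entry, the list of rows, each a list of 5 numbers: the shift along the world's x, y, z in mm, then the turn about the world's z in degrees, then the finger opening in mm, from 0 to 85.4. A call has 1 to 8 rows; each row shifts and turns the commanded pose from where the row before left it; what a row does not reach is not made up. A row lasts 1/8 s, in which the tool goes at most 62.5 mm and 10.7 degrees, less where a joint would pass 70% of its speed; a pose out of reach is approached as far as the arm can. A call with a gripper value outside its range is refused whole. The fingers move at their own pace and stop on an object; the grip force is fixed at half the most. Time passes only in rows, so rows that do not move let the fingers close. It gives the time, the measured TCP pose, the force and the opening at its end, in the units of the state.
- monitor.get_obs(): the state, without advancing time (a new reading comes with each control period).
- imaging.camera(name): name is "scene" or "top" or "wrist"; returns a dict with "img" (384x512x3 uint8, red, green, blue), "vfov" (degrees; the focal length in pixels is half the picture's height over the tangent of half this angle, whatever the lens; pixels are square), "cx", "cy" (the principal point, pixels), "distortion" ([k1, k2, p1, p2, k3] as OpenCV has them; the pictures are not rectified), "origin" and "orientation" of the camera in the world. Camera axes: x right, y down, z forward; pixel columns grow to the right and rows downward; lengths in m; the calibration is good to about 2 mm. A picture is of the moment at which its call begins. There is no depth.
- order.hand_in(): hands the job in, once; it reports no verdict.
Trained networks look in the newest picture that a camera, given by its name, has taken for a name from the list of things; names that differ only in an ending like _2 or _b are one class to them, and where a whole thing is asked for, a point or a joint stands for the part that bears it (a point fixed in the world has none). Each returns a list of dicts, best first, with "confidence" (0 to 1); they miss things now and then, are a little off and sometimes report something else, mostly with a low value. They report only what shows in the picture. A call takes as long as a camera call. They do not tell look-alikes from the thing itself.
- spotter.recognise(camera, thing): "at" ([x, y, z] in m, in the coordinates of the camera as it stood for that picture, good to about 4 mm: the middle of the surface that is visible of it).
- spotter.tip_of(camera, thing): "at" ([x, y, z] in m, in the coordinates of the camera as it stood for that picture, good to about 4 mm: a listed point, or the origin of a listed thing).
The state is a dict: "time_s": time; "q": joint angles; "dq": joint speeds; "joint_efforts": joint torques, N m; "eef_pos": TCP position; "eef_rot": TCP orientation; "wrist_force": force on the tool from outside, world axes, zero at the start; "torque": the same for the moment, N m; "opening": opening from 0.0 (shut) to 1.0 (fully open).
Only numpy, scipy, OpenCV 4.12 (cv2) and the standard library are available. Lean on these libraries where they do the work, as an engineer would, in place of code of your own. Each camera call takes 0.05 s, during which the arm holds its last target. There are 200 camera calls.

## Working session

There is one attempt and no reset: what is moved stays moved. The work goes in short steps, Python scripts to look and compute and a shell command to move; the robot and the scene stay as the last step left them, time stands still between calls to the robot, and variables do not carry over. Pictures are saved under pics/ and viewed, about 8 in all and at most 12, crops included, and the job is handed in when it is done.

```bash
mkdir -p pics
cat > h.py <<'E'
import numpy as np, cv2
from bench import monitor, imaging, order, spotter, ctrl
from scipy.spatial.transform import Rotation as R
def rot(q): return R.from_quat([q[1],q[2],q[3],q[0]]).as_matrix()
def cam(n,save=None):
    c=imaging.camera(n)
    if save: cv2.imwrite('pics/'+save,c['img'][:,:,::-1])
    return c
def w(c,p): return rot(c['orientation'])@np.array(p)+np.array(c['origin'])
def K(c):
    f=c['img'].shape[0]/2/np.tan(np.radians(c['vfov'])/2)
    return np.array([[f,0,c['cx']],[0,f,c['cy']],[0,0,1.]])
def proj(c,P):
    Rm=rot(c['orientation']);o=np.array(c['origin'])
    pc=(np.atleast_2d(P)-o)@Rm
    return cv2.projectPoints(pc,np.zeros(3),np.zeros(3),K(c),np.array(c['distortion'],float))[0][:,0]
def onz(c,uv,z):
    u=cv2.undistortPoints(np.array(uv,float).reshape(-1,1,2),K(c),np.array(c['distortion'],float))[:,0]
    d=np.c_[u,np.ones(len(u))]@rot(c['orientation']).T;o=np.array(c['origin'])
    return o+d*((z-o[2])/d[:,2])[:,None]
E
python3 - <<'E'
from h import *
np.set_printoptions(precision=4,suppress=True)
print(monitor.get_obs())
ims=[]
for n in('scene','top'):
    c=cam(n,n+'0.png'); print(n,c['origin'],c['orientation'],c['vfov'])
    for t in('honing_board','fence_face','stop_face','stone','stone_centre','mallet','tin','chisel'):
        for r in spotter.tip_of(n,t)[:3]:
            p=w(c,r['at']); print(t,round(r['confidence'],2),p,proj(c,p)[0])
E
```

```text
{'time_s': 0.0, 'q': array([ 1.0927,  0.1816,  1.608 ,  0.    ,  1.3538, -0.2063]), 'dq': array([ 0.0009,  0.0003,  0.0006,  0.0008, -0.0008,  0.0004]), 'joint_efforts': array([  0.0009, -44.4854, -35.1351,  -0.0001,   0.0086,  -0.    ]), 'eef_pos': array([0.1541, 0.5534, 0.2304]), 'eef_rot': array([-0.0003,  0.1355,  0.9908, -0.0008]), 'wrist_force': array([-0.6202, -0.2023,  0.0203]), 'torque': array([-0.046 ,  0.0364,  0.0445]), 'opening': 1.0019941811030464}
scene [-0.0495 -1.3362  0.9287] [-0.4607  0.8533 -0.2144  0.1166] 42.41103472636479
honing_board 0.82 [ 0.5165 -0.0346  0.0042] [220.2739 188.5539]
fence_face 0.96 [ 0.5811 -0.0257  0.0296] [235.9011 176.3371]
fence_face 0.74 [ 0.5177 -0.2586  0.0038] [251.2555 223.621 ]
fence_face 0.34 [ 0.5231  0.1758 -0.0032] [198.3141 162.682 ]
stop_face 0.89 [0.536  0.0591 0.0275] [213.913  168.9019]
stone 0.93 [ 0.5019 -0.0542  0.0435] [218.3441 182.6522]
stone 0.93 [ 0.7501 -0.1812  0.0269] [301.5779 186.0425]
stone 0.6 [ 0.3952 -0.5734  0.0279] [266.8016 297.0443]
stone_centre 0.96 [ 0.4834 -0.0511  0.0446] [212.8635 183.3529]
stone_c
[... 565 characters left out ...]
ace 0.34 [ 0.5147 -0.2594  0.0018] [280.2892 208.773 ]
stop_face 0.72 [0.5441 0.0577 0.0242] [177.6562 201.2099]
stone 0.96 [ 0.4992 -0.054   0.0421] [213.8848 214.1943]
stone 0.91 [ 0.7443 -0.1826  0.0269] [253.8761 135.8807]
stone 0.75 [ 0.3956 -0.5715  0.0255] [384.8444 244.3268]
stone_centre 0.81 [ 0.4878 -0.0551  0.042 ] [214.3393 217.9421]
stone_centre 0.57 [ 0.7354 -0.1871  0.0255] [255.3713 138.7305]
stone_centre 0.56 [ 0.4057 -0.5744  0.0257] [385.5841 240.9665]
mallet 0.67 [ 0.5255  0.1752 -0.0003] [140.7831 209.0599]
tin 0.9 [ 0.6731 -0.0077 -0.0007] [199.1941 161.2457]
tin 0.24 [ 0.4862 -0.0564  0.0408] [214.793  218.4854]
chisel 0.78 [ 0.5137 -0.258  -0.0021] [279.7402 209.245 ]
```

View pics/top0.png

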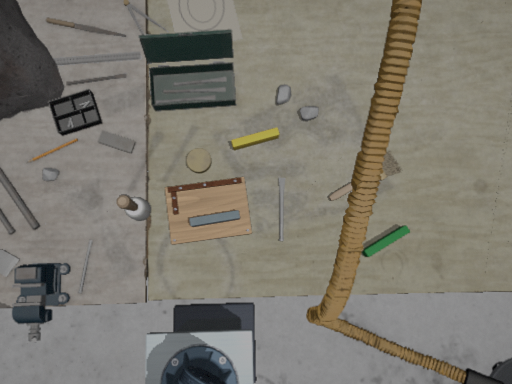

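View pics/scene0.png

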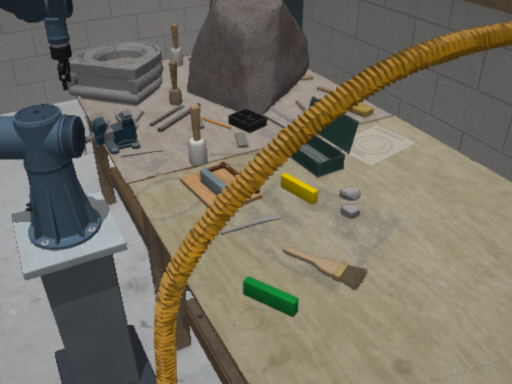

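Candidates for the stone: blue-grey bar on the board at top (214,217), yellow bar (255,138), green bar (386,241), and a grey slab (116,142). The one on the board fits, because it is blue-grey and stands between the fence and the near edge. I'll confirm that in a crop and refine the pose from it.

Run:
```python
from h import *
c=cam('top')
im=c['img'][165:260,120:290,::-1]
im=cv2.resize(im,None,fx=4.5,fy=4.5,interpolation=cv2.INTER_CUBIC)
cv2.imwrite('pics/crop1.png',im)
np.set_printoptions(precision=4,suppress=True)
# blue-grey mask on board
I=c['img'].astype(int); m=((I[:,:,2]-I[:,:,0])>5); 
mm=np.zeros(m.shape,np.uint8); mm[195:235,175:250]=m[195:235,175:250]
n,l,s,ce=cv2.connectedComponentsWithStats(mm); k=1+np.argmax(s[1:,4]); print(s[k])
pts=np.argwhere(l==k)[:,::-1].astype(np.float32); r=cv2.minAreaRect(pts); b=cv2.boxPoints(r); print(r)
print(onz(c,b,0.068))
```

```text
[190 211  50  15 404]
((214.16217041015625, 217.9729766845703), (8.219949722290039, 49.31969451904297), 80.53767395019531)
[[ 0.4874  0.018   0.068 ]
 [ 0.5078 -0.1272  0.068 ]
 [ 0.4834 -0.1306  0.068 ]
 [ 0.4632  0.0142  0.068 ]]
```

View pics/crop1.png

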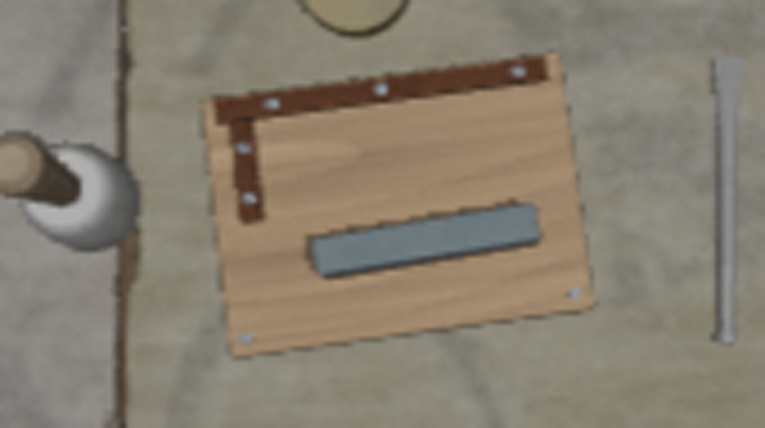

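The crop shows one blue-grey stone on the board (crop centre 425,240). The fence is at the top, the end stop is at the left, and the mallet, chisel and tin are clear of the board. Next I'll compute the board pose.

Run:
```python
from h import *
np.set_printoptions(precision=4,suppress=True)
c=cam('top')
px=np.array([(203,100),(560,53),(593,305),(232,356)])/4.5+[120,165]-0.5+0.5/4.5
P=onz(c,px,0.018)[:,:2]
B=np.array([(90,125),(90,-125),(-90,-125),(-90,125)])/1000
A=cv2.estimateAffinePartial2D(B,P)[0]; 
H=(P-P.mean(0)).T@(B-B.mean(0)); a=np.arctan2(H[1,0]-H[0,1],H[0,0]+H[1,1])
print('board',P.mean(0),np.degrees(a),np.hypot(A[0,0],A[1,0]))
Rb=np.array([[np.cos(a),-np.sin(a)],[np.sin(a),np.cos(a)]]);o=P.mean(0)
f=lambda x,y:o+Rb@[x,y]
print('fence,stop',f(.07,0),f(.035,.09),'seat',f(.045,.015))
st=np.array([[.4874,.018],[.5078,-.1272],[.4834,-.1306],[.4632,.0142]])
print('stone in board',(st-o)@Rb, ((st.mean(0)-o)@Rb), st.mean(0))
px=(np.array([(253,120),(263,219),(350,108),(500,87)])/4.5+[120,165]-0.5)
print('strip', (onz(c,px,0.03)[:,:2]-o)@Rb)
```

```text
Traceback (most recent call last):
cv2.error: OpenCV(4.12.0) /io/opencv/modules/calib3d/src/ptsetreg.cpp:1108: error: (-215:Assertion failed) count >= 0 && to.checkVector(2) == count in function 'estimateAffinePartial2D'
```

Run:
```python
from h import *
np.set_printoptions(precision=4,suppress=True)
c=cam('top')
px=np.array([(203,100),(560,53),(593,305),(232,356)])/4.5+[120,165]-0.5+0.5/4.5
P=onz(c,px,0.018)[:,:2]
B=np.array([(90,125),(90,-125),(-90,-125),(-90,125)])/1000
H=(P-P.mean(0)).T@(B-B.mean(0)); a=np.arctan2(H[1,0]-H[0,1],H[0,0]+H[1,1])
print('board',P.mean(0),np.degrees(a),np.linalg.norm(P[0]-P[1]),np.linalg.norm(P[1]-P[2]))
Rb=np.array([[np.cos(a),-np.sin(a)],[np.sin(a),np.cos(a)]]);o=P.mean(0)
f=lambda x,y:o+Rb@[x,y]
print('fence,stop',f(.07,0),f(.035,.09),'seat',f(.045,.015))
st=np.array([[.4874,.018],[.5078,-.1272],[.4834,-.1306],[.4632,.0142]])
print('stone in board',(st-o)@Rb, ((st.mean(0)-o)@Rb), st.mean(0))
px=(np.array([(253,120),(263,219),(350,108),(500,87)])/4.5+[120,165]-0.5)
print('strip', (onz(c,px,0.03)[:,:2]-o)@Rb)
s=monitor.get_obs();print(rot(s['eef_rot']),s['time_s'])
```

```text
board [ 0.5164 -0.0345] 6.235593200231812 0.24816316916217926 0.17613033382885654
fence,stop [ 0.586  -0.0269] [0.5414 0.0587] seat [ 0.5595 -0.0147]
stone in board [[-0.0231  0.0554]
 [-0.0186 -0.0912]
 [-0.0432 -0.0919]
 [-0.0476  0.0542]] [-0.0331 -0.0184] [ 0.4855 -0.0564]
strip [[ 0.0684  0.0903]
 [ 0.      0.0913]
 [ 0.0678  0.0238]
 [ 0.0686 -0.0798]]
[[-0.9633  0.2685 -0.    ]
 [ 0.2685  0.9633  0.    ]
 [ 0.      0.     -1.    ]] 1.05
```

```bash
python3 -m pendant '[[[24,-51,0,0,85],[24,-51,0,4,85],[24,-51,0,4,85],[24,-51,0,4,85],[24,-51,0,4,85],[24,-51,0,4,85],[24,-51,0,4,85]]]'
```

```text
time_s: 1.92
eef_pos: [0.3229, 0.1954, 0.2317]
eef_rot: [0.001, -0.075, 0.997, 0.0]
wrist_force: [0.6, -0.3, 0.5]
opening: 0.992
```

```bash
python3 -m pendant '[[[24,-51,0,0,85],[24,-51,0,0,85],[24,-51,0,0,85],[24,-51,0,0,85],[24,-51,0,0,85],[0,0,0,0,85],[0,0,0,0,85]]]'
```

```text
time_s: 2.8
eef_pos: [0.442, -0.0579, 0.231]
eef_rot: [-0.0, -0.073, 0.997, 0.0]
wrist_force: [-0.6, 1.2, 0.2]
opening: 0.998
```

Run:
```python
from h import *
np.set_printoptions(precision=4,suppress=True)
o=np.array([.517,-.034]);a=np.radians(6.3);Rb=np.array([[np.cos(a),-np.sin(a)],[np.sin(a),np.cos(a)]])
c=cam('wrist','wrist1.png');print(c['origin'],c['vfov'])
for t in('fence_face','stop_face','stone_centre','stone'):
    for r in spotter.tip_of('wrist',t)[:2]:
        p=w(c,r['at']); print(t,round(r['confidence'],2),p,(p[:2]-o)@Rb,proj(c,p)[0])
```

```text
[ 0.3754 -0.0684  0.3736] 66.08998347941696
fence_face 0.96 [ 0.5834 -0.0251  0.0301] [0.0669 0.0016] [261.788  286.8341]
stop_face 0.81 [0.5411 0.0601 0.0277] [0.0343 0.0909] [331.0397 265.6197]
stop_face 0.32 [ 0.5151 -0.2623 -0.0028] [-0.0269 -0.2267] [ 96.1686 205.7883]
stone_centre 0.9 [ 0.4874 -0.0511  0.0444] [-0.0313 -0.0138] [252.9099 219.7771]
stone 0.64 [ 0.4982 -0.0509  0.045 ] [-0.0205 -0.0147] [251.8108 228.5041]
```

View pics/wrist1.png

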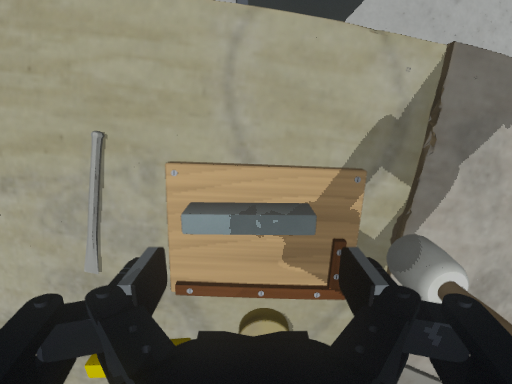

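```bash
python3 -m pendant '[[[0,0,-40,0,85],[0,0,-40,0,85],[0,0,-40,0,85],[0,0,-30,0,85],[0,0,-20,0,85],[0,0,0,0,85],[0,0,0,0,85]]]'
```

```text
time_s: 3.92
eef_pos: [0.443, -0.058, 0.0622]
eef_rot: [0.001, -0.074, 0.997, -0.0]
wrist_force: [1.0, 0.2, 0.4]
opening: 0.995
```

Wrist view: stone at (250,218) standing, with the fence below it, the stop at (338,260), and the fingers well clear. I'll lower the fingertips to the stone's upper third and push.

```bash
python3 -m pendant '[[[0,0,-8,0,85],[0,0,-8,0,85],[8,1,0,0,85],[6,1,0,0,85],[5,1,0,0,85],[5,0.5,0,0,85],[5,0.5,0,0,85],[0,0,0,0,85]]]'
```

```text
time_s: 4.92
eef_pos: [0.4718, -0.0541, 0.0454]
eef_rot: [0.0, -0.074, 0.997, -0.0]
wrist_force: [-0.4, -0.6, -0.2]
opening: 0.991
```

```bash
python3 -m pendant '[[[5,0.7,0,0,85],[5,0.7,0,0,85],[0,0,0,0,85]]]'
python3 - <<'E'
from h import *
c=cam('wrist','wrist2.png')
E
```

```text
time_s: 5.3
eef_pos: [0.4819, -0.0527, 0.0454]
eef_rot: [0.0, -0.074, 0.997, -0.0]
wrist_force: [-1.4, 0.1, -0.7]
opening: 0.997
```

View pics/wrist2.png

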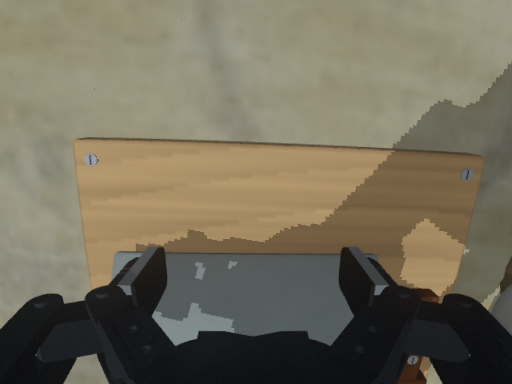

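Run:
```python
from h import *
np.set_printoptions(precision=4,suppress=True)
c=cam('wrist')
for z in(.018,.03,.043):
    P=onz(c,[(112,252),(378,254),(75,140),(483,156)],z); print(z,np.linalg.norm(P[0]-P[1]),P[:,:2].ravel())
o=np.array([.517,-.034]);a=np.radians(6.3);Rb=np.array([[np.cos(a),-np.sin(a)],[np.sin(a),np.cos(a)]])
print(proj(c,[np.r_[o+Rb@[x,y],.018] for x,y in((-.09,.125),(-.09,-.125))]))
c=cam('top')
cv2.imwrite('pics/crop2.png',cv2.resize(c['img'][165:260,120:290,::-1],None,fx=4.5,fy=4.5,interpolation=cv2.INTER_CUBIC))
```

```text
0.018 0.17037862291807176 [ 0.5079 -0.1404  0.4842  0.0283  0.4398 -0.1641  0.4128  0.0776]
0.03 0.15834037971680096 [ 0.5013 -0.1349  0.4793  0.0219  0.4381 -0.157   0.4129  0.0677]
0.043 0.14529894958209094 [ 0.4942 -0.129   0.474   0.0149  0.4361 -0.1493  0.4131  0.0569]
[[486.3154 158.4668]
 [ 68.5254 141.6165]]
```

View pics/crop2.png

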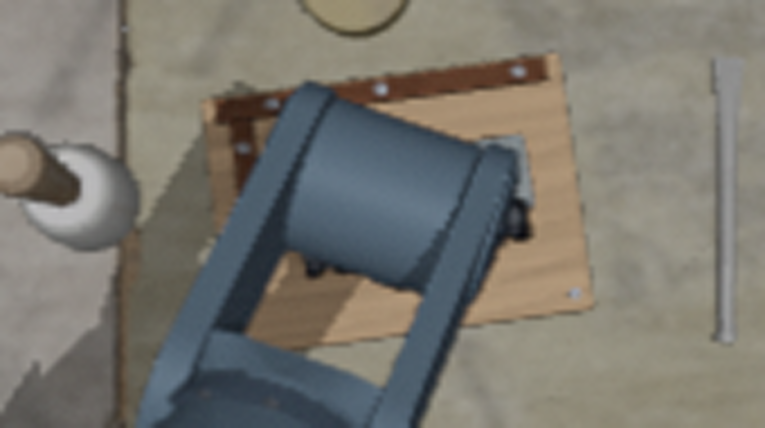

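The stone has tipped flat: the apparent edge length puts it at z≈0.04, and about 47 mm of width shows in the top view. Next: back off, lower, and push towards the fence with both spread fingers.

```bash
python3 -m pendant '[[[-15,-2,0,0,85],[-15,-2,0,-2,85],[0,0,-15,0,85],[0,0,-14,0,85],[0,0,0,0,85]]]'
```

```text
time_s: 6.08
eef_pos: [0.4503, -0.0563, 0.0147]
eef_rot: [-0.001, -0.056, 0.998, 0.001]
wrist_force: [-0.2, -0.1, -0.1]
opening: 0.994
```

Run:
```python
from h import *
np.set_printoptions(precision=4,suppress=True)
c=cam('wrist','w3.png')
o=np.array([.517,-.034]);a=np.radians(6.3);Rb=np.array([[np.cos(a),-np.sin(a)],[np.sin(a),np.cos(a)]])
for n in('wrist','top'):
  c=cam(n)
  for t in('stone_centre','stone'):
    for r in spotter.tip_of(n,t)[:3]:
        p=w(c,r['at']); print(n,t,round(r['confidence'],2),p,(p[:2]-o)@Rb,proj(c,p)[0])
s=monitor.get_obs();print(s['wrist_force'],(s['eef_pos'][:2]-o)@Rb)
```

```text
top stone_centre 0.93 [ 0.737 -0.187  0.024] [ 0.2019 -0.1762] [255.3032 138.3462]
top stone_centre 0.89 [ 0.5249 -0.0476  0.0286] [ 0.0064 -0.0144] [211.967  206.3393]
top stone_centre 0.88 [ 0.4108 -0.5742  0.0207] [-0.1649 -0.5253] [384.9223 239.3722]
top stone 0.69 [ 0.3968 -0.5745  0.024 ] [-0.1788 -0.5241] [385.6826 243.9427]
top stone 0.56 [ 0.7459 -0.1828  0.0282] [ 0.2112 -0.173 ] [253.9097 135.2678]
[0.175  0.0542 0.5274] [-0.0673 -0.0155]
```

```bash
python3 -m pendant '[[[10,1.1,0,0,85],[10,1.1,0,0,85],[8,0.9,0,0,85],[8,0.9,0,0,85],[8,0.9,0,0,85],[8,0.9,0,0,85],[8,0.9,0,0,85],[0,0,0,0,85]]]'
```

```text
time_s: 7.42
eef_pos: [0.5124, -0.0501, 0.0164]
eef_rot: [0.001, -0.056, 0.998, -0.0]
wrist_force: [-0.6, 0.4, -0.1]
opening: 0.994
```

```bash
python3 -m pendant '[[[4,0.4,0,0,85],[4,0.4,0,0,85],[3,0.3,0,0,85],[0,0,0,0,85]]]'
```

```text
time_s: 7.92
eef_pos: [0.5229, -0.0489, 0.0164]
eef_rot: [0.0, -0.056, 0.998, -0.0]
wrist_force: [-0.4, -0.5, -0.1]
opening: 0.994
```

```bash
python3 -m pendant '[[[2,0.2,0,0,85],[2,0.2,0,0,85]]]'; python3 -m pendant '[[[2,0.2,0,0,85]]]';python3 -m pendant '[[[2,0.2,0,0,85]]]'
```

```text
time_s: 8.18
eef_pos: [0.526, -0.0484, 0.0163]
eef_rot: [-0.001, -0.056, 0.998, 0.0]
wrist_force: [-8.5, -1.8, 5.3]
opening: 0.994
time_s: 8.3
eef_pos: [0.526, -0.0484, 0.0159]
eef_rot: [-0.003, -0.056, 0.998, 0.0]
wrist_force: [-15.5, -4.2, 11.3]
opening: 0.994
time_s: 8.43
eef_pos: [0.526, -0.0483, 0.0157]
eef_rot: [-0.005, -0.056, 0.998, 0.0]
wrist_force: [-25.1, -5.8, 19.5]
opening: 0.995
```

Firm fence contact with the TCP at board x≈7 mm, as expected. Now I'll back off, rise, shut the fingers and go round to the stone's right end.

```bash
python3 -m pendant '[[[-15,-1.6,0,0,85],[-15,-1.6,0,0,85],[0,0,35,0,85],[0,0,35,0,40],[25,-36,0,0,0],[25,-36,0,0,0],[25,-36,0,0,0],[0,0,0,0,0]]]'
python3 - <<'E'
from h import *
np.set_printoptions(precision=4,suppress=True)
o=np.array([.517,-.034]);a=np.radians(6.3);Rb=np.array([[np.cos(a),-np.sin(a)],[np.sin(a),np.cos(a)]])
c=cam('top');cv2.imwrite('pics/crop3.png',cv2.resize(c['img'][165:260,120:290,::-1],None,fx=4.5,fy=4.5,interpolation=cv2.INTER_CUBIC))
for n in('wrist','top','scene'):
  c=cam(n,n+'3.png')
  for r in spotter.tip_of(n,'stone_centre')[:3]:
        p=w(c,r['at']); print(n,round(r['confidence'],2),p,(p[:2]-o)@Rb,proj(c,p)[0])
s=monitor.get_obs();print(s['eef_pos'],(s['eef_pos'][:2]-o)@Rb,s['opening'])
E
```

```text
time_s: 9.43
eef_pos: [0.5769, -0.1621, 0.0867]
eef_rot: [0.001, -0.055, 0.998, -0.001]
wrist_force: [-0.8, 0.3, -0.4]
opening: 0.002
wrist 0.66 [ 0.563  -0.0456  0.0302] [ 0.0445 -0.0166] [411.8475 218.1592]
top 0.88 [ 0.4051 -0.5734  0.0276] [-0.1704 -0.5239] [385.4703 241.1624]
top 0.78 [ 0.5628 -0.0479  0.0282] [ 0.044  -0.0188] [211.8579 194.1273]
top 0.68 [ 0.7398 -0.1846  0.024 ] [ 0.2049 -0.1741] [254.5077 137.4973]
scene 0.92 [ 0.4035 -0.5685  0.0282] [-0.1715 -0.5188] [268.7276 294.6057]
scene 0.54 [ 0.5571 -0.0436  0.0351] [ 0.0388 -0.014 ] [231.9038 179.1686]
scene 0.47 [ 0.5173 -0.0331  0.0027] [0.0004 0.0008] [220.3191 188.6718]
[ 0.5749 -0.1583  0.0863] [ 0.0439 -0.1299] -0.0014317191249081716
```

View pics/wrist3.png

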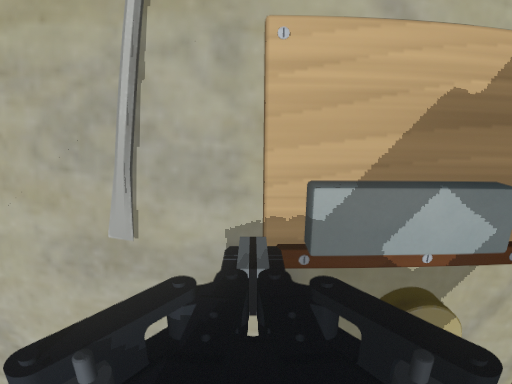

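The stone lies flat against the fence, its right end at wrist column ~306, about 32 mm short of the stop. Next: lower and push left along the fence.

```bash
python3 -m pendant '[[[0,0,-30,0,0],[0,0,-27,0,0],[0,0,0,0,0],[-1.1,10,0,0,0],[-1.1,10,0,0,0],[-0.8,7,0,0,0],[-0.8,7,0,0,0],[-0.8,7,0,0,0]]]';  python3 -m pendant '[[[-0.5,5,0,0,0],[-0.3,3,0,0,0],[0,0,0,0,0]]]'
```

```text
time_s: 10.78
eef_pos: [0.5715, -0.1185, 0.0302]
eef_rot: [0.001, -0.056, 0.998, -0.001]
wrist_force: [-0.6, -3.4, 2.1]
opening: -0.001
time_s: 11.15
eef_pos: [0.5698, -0.1099, 0.0291]
eef_rot: [-0.0, -0.056, 0.998, 0.0]
wrist_force: [0.5, -1.9, 1.4]
opening: 0.003
```

```bash
python3 -m pendant '[[[-0.2,2,0,0,0],[-0.2,2,0,0,0]]]'; python3 -m pendant '[[[-0.2,2,0,0,0]]]'
```

```text
time_s: 11.4
eef_pos: [0.5693, -0.1062, 0.029]
eef_rot: [-0.0, -0.056, 0.998, 0.0]
wrist_force: [0.4, -1.8, 1.2]
opening: -0.001
time_s: 11.52
eef_pos: [0.5691, -0.1041, 0.0291]
eef_rot: [-0.0, -0.056, 0.998, 0.0]
wrist_force: [0.4, -3.1, -0.2]
opening: 0.002
```

```bash
python3 -m pendant '[[[-0.2,2,0,0,0]]]'; python3 -m pendant '[[[-0.2,2,0,0,0]]]'; python3 -m pendant '[[[-0.2,2,0,0,0]]]'
```

```text
time_s: 11.65
eef_pos: [0.5689, -0.102, 0.029]
eef_rot: [-0.0, -0.056, 0.998, 0.0]
wrist_force: [0.0, -1.7, -0.5]
opening: 0.001
time_s: 11.78
eef_pos: [0.569, -0.101, 0.0293]
eef_rot: [-0.0, -0.056, 0.998, -0.001]
wrist_force: [0.0, -9.0, 0.0]
opening: 0.004
time_s: 11.9
eef_pos: [0.5694, -0.1008, 0.0298]
eef_rot: [0.001, -0.056, 0.998, -0.002]
wrist_force: [-0.1, -15.7, 0.3]
opening: -0.002
```

```bash
python3 -m pendant '[[[1.6,-15,0,0,0],[0,0,30,0,0],[0,0,30,0,0],[-24,30,0,0,85],[-24,30,0,0,85],[-24,31,0,0,85],[0,0,0,0,85],[0,0,0,0,85]]]'
python3 - <<'E'
from h import *
np.set_printoptions(precision=4,suppress=True)
o=np.array([.517,-.034]);a=np.radians(6.3);Rb=np.array([[np.cos(a),-np.sin(a)],[np.sin(a),np.cos(a)]])
c=cam('wrist','wrist4.png')
for t in('stone_centre','fence_face','stop_face'):
  for r in spotter.tip_of('wrist',t)[:2]:
        p=w(c,r['at']); print(t,round(r['confidence'],2),p,(p[:2]-o)@Rb,proj(c,p)[0])
s=monitor.get_obs();print(s['eef_pos'],(s['eef_pos'][:2]-o)@Rb,s['opening'])
E
```

```text
time_s: 12.9
eef_pos: [0.4989, -0.0225, 0.0895]
eef_rot: [0.0, -0.056, 0.998, -0.0]
wrist_force: [0.1, 0.1, -0.2]
opening: 0.991
stone_centre 0.86 [ 0.5606 -0.0101  0.0295] [0.0459 0.019 ] [260.1261 292.1921]
fence_face 0.93 [ 0.5836 -0.0262  0.0285] [0.067  0.0004] [236.9555 313.928 ]
[ 0.499  -0.023   0.0893] [-0.0167  0.0129] 0.9936789169919755
```

View pics/wrist4.png

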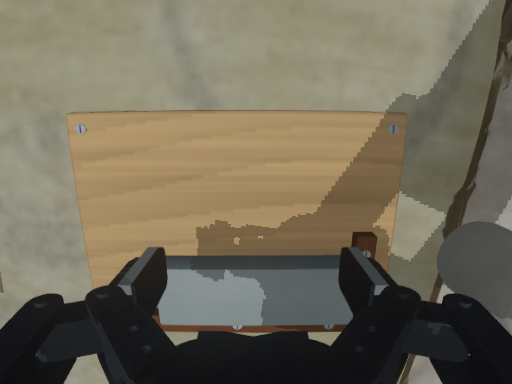

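The stone looks seated, with its near edge level at row 256 and the stop at (364,245). One last two-finger press towards the fence.

```bash
python3 -m pendant '[[[0,0,-37,0,85],[0,0,-36,0,85],[0,0,0,0,85],[8,0.9,0,0,85],[7,0.8,0,0,85],[5,0.5,0,0,85],[3,0.3,0,0,85]]]'; python3 -m pendant '[[[2,0.2,0,0,85]]]';python3 -m pendant '[[[2,0.2,0,0,85]]]'; python3 -m pendant '[[[2,0.2,0,0,85]]]'
```

```text
time_s: 13.98
eef_pos: [0.5223, -0.0198, 0.017]
eef_rot: [0.001, -0.056, 0.998, -0.0]
wrist_force: [0.1, 0.2, 0.2]
opening: 0.997
time_s: 14.1
eef_pos: [0.5227, -0.0195, 0.0163]
eef_rot: [-0.001, -0.056, 0.998, 0.0]
wrist_force: [-6.5, -1.9, 5.0]
opening: 0.993
time_s: 14.22
eef_pos: [0.5227, -0.0194, 0.0158]
eef_rot: [-0.003, -0.056, 0.998, 0.0]
wrist_force: [-14.1, -3.4, 9.9]
opening: 0.992
time_s: 14.35
eef_pos: [0.5227, -0.0193, 0.0154]
eef_rot: [-0.005, -0.056, 0.998, 0.0]
wrist_force: [-21.0, -6.5, 17.2]
opening: 0.995
```

```bash
python3 -m pendant '[[[-15,-1.6,0,0,85],[-20,-2,0,0,85],[-20,0,40,0,85],[-20,0,50,0,85],[-20,20,50,0,85],[-20,50,20,0,85],[-20,50,0,0,85],[-20,50,0,0,85]]]'; python3 -m pendant '[[[-10,55,0,0,85],[-10,55,0,0,85],[0,55,0,0,85],[0,0,0,0,85],[0,0,0,0,85]]]'
python3 - <<'E'
from h import *
np.set_printoptions(precision=4,suppress=True)
o=np.array([.517,-.034]);a=np.radians(6.3);Rb=np.array([[np.cos(a),-np.sin(a)],[np.sin(a),np.cos(a)]])
c=cam('top');cv2.imwrite('pics/crop5.png',cv2.resize(c['img'][165:260,120:290,::-1],None,fx=4.5,fy=4.5,interpolation=cv2.INTER_CUBIC))
for t in('stone_centre','mallet','tin','chisel'):
  for r in spotter.tip_of('top',t)[:3]:
        p=w(c,r['at']); print(t,round(r['confidence'],2),p,(p[:2]-o)@Rb,proj(c,p)[0])
E
```

```text
time_s: 15.35
eef_pos: [0.3719, 0.1486, 0.177]
eef_rot: [0.001, -0.056, 0.998, 0.0]
wrist_force: [0.5, -0.1, 0.7]
opening: 0.995
time_s: 15.98
eef_pos: [0.3519, 0.312, 0.1759]
eef_rot: [-0.0, -0.057, 0.998, -0.0]
wrist_force: [-0.3, -0.7, -0.9]
opening: 0.991
stone_centre 0.94 [ 0.7414 -0.1875  0.0275] [ 0.2062 -0.1772] [255.4386 136.708 ]
stone_centre 0.76 [ 0.4073 -0.5757  0.0218] [-0.1684 -0.5264] [385.6025 240.4738]
stone_centre 0.56 [ 0.5633 -0.012   0.0312] [0.0485 0.0167] [200.109  194.1291]
mallet 0.74 [ 0.6731 -0.0074 -0.0006] [0.1581 0.0093] [199.0924 161.2413]
mallet 0.59 [ 0.5267  0.178  -0.0046] [0.0329 0.2096] [140.2048 208.8548]
tin 0.59 [ 0.6741 -0.0063 -0.0008] [0.1592 0.0103] [198.7584 160.9654]
chisel 0.73 [ 0.5122 -0.2587 -0.0059] [-0.0294 -0.2228] [279.8951 209.8432]
```

View pics/crop5.png

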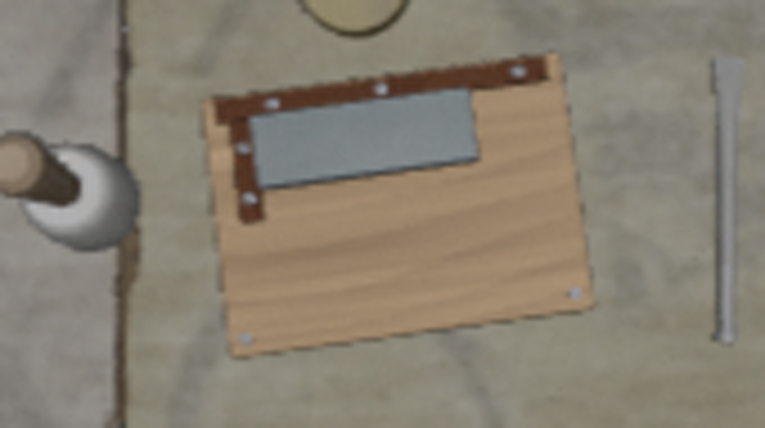

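The stone (crop 250–478, 90–187) lies flat in the corner, flush with the fence and the stop. The mallet, tin and chisel look unmoved. Handing in.

```bash
python3 -c "
from h import *
print(order.hand_in())"
```

```text
the job is handed in; nothing more can be done
None
```

The stone now lies flat on the board, snug against both the long fence and the short end stop. I handed the job in at about 16 s of the 51 s allowed. I tipped it with the spread fingertips at its upper third, pushed it to the fence, then along to the stop, and pressed it once more against the fence. It was never gripped.

**Contact:** Each push ended in firm contact: about 25 N at the fence, 16 N at the stop and 21 N on the last press.

**Final position:** The last top picture shows no visible gap at either strip. The network put the stone's centre at board x +48, y +17, z +31 mm, against a target of +45, +15, +30.5. That is within its 4 mm accuracy.

**Bystanders:** The mallet, tin and chisel were found within about 4 mm of where they started, and they look unmoved. The network's top guess for the mallet was actually the tin; its second guess was right.

**Look-alikes:** The networks also reported the yellow and green bars as the stone. I ruled those out by their place and colour and did not touch them.

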